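# Set and lock the code of a document box

### The arm

A 6-joint arm with a two-finger parallel gripper is mounted at the origin on a cart in front of the work surface, level with it; the furniture and walls round the work are solid. World frame = base frame: x ahead of the robot, y to its left, z up, the work surface at z = 0. Lengths are in mm, angles in rad, forces in N, time in s.
With the tool pointing down it reaches from about 400 to 925 mm from the base axis. Payload 12.5 kg.
Tool frame: the origin (TCP) lies midway between the tips of the shut fingers; the grasp point (between the pads) lies ctrl.tcp_to_grasp behind it (ctrl.tcp_to_grasp is the distance from the TCP to the grasp point, in mm); z points along the fingers, y is the line along which they close (so a half turn about z gives the same grasp; the last joint's range is limited). The gripper opens to 95 mm and grips with 3 to 60 N. Pads are 20 mm wide; open, the fingers measure 119 mm over their backs; the gripper's body (75 mm by 180 mm) begins 59 mm behind the grasp point.
Start: joints at [1.052, 0.491, 1.559, -0, 1.092, -0.106], TCP at [250.722, 572.528, 193.661] pointing down, gripper open.
Joint ranges: [-3.1, 3.1], [-0.84, 2.19], [0.05, 2.79], [-1.13, 4.28], [0.06, 2.93], [-2.69, 2.69]. Speed limits (rad/s): [2.22, 2.22, 2.79, 3.14, 3.14, 3.14].

### API

Orientations are given as a unit quaternion [w, x, y, z].
In Python, from bench import ctrl gives the robot as it stands.
- The arm moves only by the tool arm_command, never from a script. Its argument "increments" is a list of rows, each a list of 3 entries, a list of its own where there are three numbers: the shift along the tool's x, y, z in units of 0.06 m (1.0 is 0.06 m), then the turn, a rotation vector about the tool's x, y, z in units of 6 degrees (1.0 is 6 degrees), then the opening in per cent of the stroke, from 0 (shut) to 100 (fully open). In form: [[[x, y, z], [ax, ay, az], claw], ...]. A call has 1 to 5 rows; each row shifts and turns the commanded pose from where the row before left it, along the tool's axes as they then stand; what a row does not reach is not made up. A row lasts 1/8 s, in which the tool goes at most 62.5 mm and 10.7 degrees, less where a joint would pass 70% of its speed; a pose out of reach is approached as far as the arm can. A call with a number of a shift or a turn outside -1 to 1 is refused whole. A call with a gripper value outside its range is refused whole. The fingers move at their own pace and stop on an object; "squeeze" is the grip in N (left out, the last holds). Time passes only in rows, so rows that do not move let the fingers close. It gives the time, the measured TCP pose, the force, the opening and the grip force at its end, in the units of the state.
- ctrl.state(): the state, without advancing time (a new reading comes with each control period).
- ctrl.camera(name): name is "scene" or "top" or "wrist"; returns the picture (420x560x3 uint8, red, green, blue); there is no depth.
- ctrl.camera_info(name): a dict with "fov_y" (degrees; the focal length in pixels is half the picture's height over the tangent of half this angle, whatever the lens; pixels are square), "cx", "cy" (the principal point, pixels), "rvec" (rotation vector, rad) and "tvec" (3), from world to camera coordinates, as OpenCV has them; the wrist camera has in their place "hand_eye" (4x4, takes a point from camera to tool coordinates, whose origin is the TCP and whose axes are the flange's). Camera axes: x right, y down, z forward; pixel columns grow to the right and rows downward; lengths in mm; the calibration is good to about 2 mm. A picture is of the moment at which its call begins: read the wrist's pose just before it. camera_info takes no time and is no camera call.
- ctrl.close_job(): hands the job in; it is judged then, once.
Trained networks look in the newest picture that a camera, given by its name, has taken for a name from the list of things; names that differ only in an ending like _2 or _b are one class to them, and where a whole thing is asked for, a point or a joint stands for the part that bears it (a point fixed in the world has none). Each returns a list of dicts, best first, with "p" (0 to 1); they miss things now and then, are a little off and sometimes report something else, mostly with a low value. They report only what shows in the picture. A call takes as long as a camera call.
- ctrl.regions_of(camera, name): "region" (420x560 bool, what is visible of it) and "pixel" ([column, row] in pixels, amid what is visible of it).
- ctrl.pinpoint(camera, name): "pixel" ([column, row] in pixels: a listed point, or the origin of a listed thing).
The state is a dict: "time_s": time; "joint_pos": joint angles; "qvel": joint speeds; "joint_torque": joint torques, N m; "ee_pos": TCP position; "orientation": TCP orientation; "force": force on the tool from outside, world axes, zero at the start; "ft_torque": the same for the moment, N m; "opening": finger opening in mm; "gripper_force": force on a finger pad.
Only numpy, scipy, OpenCV 4.12 (cv2) and the standard library are available. Lean on these libraries where they do the work, as an engineer would, in place of code of your own. Each camera call takes 0.05 s, during which the arm holds its last target. There are 200 camera calls.

### The job

Set the document box to its code 4-2-5: roll the three dotted wheels, left to right as seen from the carrying-handle side, so that the faces with four, two and five dots stand squarely on top. Then push the red set knob down and turn it clockwise a full quarter turn so that it stays locked down. Leave the other things on the desk where they are.

Things in the scene. Friction and masses are not known exactly. Their poses are not given: they have to be found in the camera images.
- lock_box: Blue steel document box, fixed, 140 (x) by 300 (y) mm, lid 50 mm above the desk. Origin on the desk; x points to the rear hinges, -x to the carrying handle in front (robot side), y left along the row, z up. From left to right at x = 0: three dotted wheels at y = +92, +28, -36 mm (40 mm free between neighbours) and a red set knob at y = -108 mm. The box spans y = -154 to +146 mm.
- wheel_left (a joint): Turn of the left wheel, rad; it must show four dots. 0 = one-dot face straight up; each further pi/3 brings the next face up (2 dots at 1.047, 3 at 2.094, 4 at 3.142, 5 at 4.189, 6 at 5.236, 1 again at 6.283). Grows as the wheel's top rolls away from the carrying handle (to +x of the box). Turns round and round, no detents; 0.08 N m of friction keeps it where it is left.
- wheel_left_centre (a point): Centre of the left wheel, 46 mm above the desk (box axes; does not turn). White drum, 84 mm diameter, 24 mm wide, axle along the box's y, rim top at 88 mm; black ribs 2 mm high part six faces of 1 to 6 black dots. Above the lid it is free: pinch it across its width from above and carry it round, the hand leaning with the wheel (if the hand does not lean, the wheel lags).
- wheel_middle (a joint): Turn of the middle wheel, rad; it must show two dots. 0 = one-dot face straight up; each further pi/3 brings the next face up (2 dots at 1.047, 3 at 2.094, 4 at 3.142, 5 at 4.189, 6 at 5.236, 1 again at 6.283). Grows as the wheel's top rolls away from the carrying handle (to +x of the box). Turns round and round, no detents; 0.08 N m of friction keeps it where it is left.
- wheel_middle_centre (a point): Centre of the middle wheel, 46 mm above the desk (box axes; does not turn). White drum, 84 mm diameter, 24 mm wide, axle along the box's y, rim top at 88 mm; black ribs 2 mm high part six faces of 1 to 6 black dots. Above the lid it is free: pinch it across its width from above and carry it round, the hand leaning with the wheel (if the hand does not lean, the wheel lags).
- wheel_right (a joint): Turn of the right wheel, rad; it must show five dots. 0 = one-dot face straight up; each further pi/3 brings the next face up (2 dots at 1.047, 3 at 2.094, 4 at 3.142, 5 at 4.189, 6 at 5.236, 1 again at 6.283). Grows as the wheel's top rolls away from the carrying handle (to +x of the box). Turns round and round, no detents; 0.08 N m of friction keeps it where it is left.
- wheel_right_centre (a point): Centre of the right wheel, 46 mm above the desk (box axes; does not turn). White drum, 84 mm diameter, 24 mm wide, axle along the box's y, rim top at 88 mm; black ribs 2 mm high part six faces of 1 to 6 black dots. Above the lid it is free: pinch it across its width from above and carry it round, the hand leaning with the wheel (if the hand does not lean, the wheel lags).
- knob_grip (a point): In the red grip bar of the set knob, on its axis, 86 mm above the desk while the knob is up, moving with it. The bar is 58 mm long (this point's x), 14 mm wide (y); its top is 12 mm above this point, and the black disc under it (60 mm wide) 14 mm below this point. Unlocked, the bar lies along the box's x, its white line towards the carrying handle.
- knob_press (a joint): How far the set knob is pushed down, m: 0 = up, 0.012 = bottom of its travel. A spring pushes it up (about 3 N at the top, 8 N at the bottom). Locked, it rests at about 0.007 under its bayonet.
- knob_turn (a joint): Turn of the set knob, rad, clockwise seen from above: 0 = unlocked, 1.571 (a quarter turn, end stop) = locked, the bar then along the box's y and its white line next to the red dot. It turns only while pushed down more than 7 mm; once turned by 0.4 rad or more the bayonet keeps it from rising. About 0.05 N m of friction.
- tumbler_a: Bystander, to be left alone: a cut crystal whisky tumbler, 82 mm wide and 94 mm high, on the left side of the desk; origin at the centre of its underside.
- tumbler_b: Bystander, to be left alone: a second cut crystal whisky tumbler, 82 mm wide and 94 mm high, farther back on the left; origin at the centre of its underside.
- pocket_book: Bystander, to be left alone: a black bound book lying flat, 142 x 208 x 30 mm, on the right side of the desk; origin at the centre of its underside.
- ink_bottle: Bystander, to be left alone: a square dark blue ink bottle with a black cap, 50 x 50 x 60 mm, right side of the desk; origin at the centre of its underside.

How it is judged:
By the outcome, as a careful person would: the job done as asked, in the order asked, and still so for the second after the job is handed in, with the robot touching nothing.
It also fails if it takes over 72 s, if anything falls off the work surface, if the arm or the gripper's body presses on something with over 40 N, if the wrist force passes 120 N, or if a joint passes its speed limit or range.

## Working session

There is one attempt and no reset: what is moved stays moved. The work goes in short steps, Python scripts to look and compute and a tool call to move; the robot and the scene stay as the last step left them, time stands still between calls to the robot, and variables do not carry over. Pictures are saved under pics/ and viewed, at most 10 in all, crops included, and the job is handed in when it is done.

Besides the shell and the picture viewer there is one more tool, called after "Request:" by a JSON object that holds its "api" and its "payload", one argument or row to a line. arm_command: Moves the arm, as the interface text tells. Its arguments: {"type":"object","properties":{"increments":{"type":"array"},"squeeze":{"type":"number"}},"required":["increments"]}

```bash
mkdir -p pics; ls
cat > h.py <<'E'
import numpy as np, cv2
from scipy.spatial.transform import Rotation as R
from bench import ctrl
def K(i):
    f=210/np.tan(np.radians(i["fov_y"])/2); return np.array([[f,0,i["cx"]],[0,f,i["cy"]],[0,0,1]])
def pose(name,st=None):
    i=ctrl.camera_info(name)
    if "rvec" in i:
        return K(i),R.from_rotvec(np.ravel(i["rvec"])).as_matrix(),np.ravel(i["tvec"]).astype(float)
    q=st["orientation"]; Rt=R.from_quat([q[1],q[2],q[3],q[0]]).as_matrix()
    H=np.array(i["hand_eye"]); Rw=Rt@H[:3,:3]; p=Rt@H[:3,3]+np.array(st["ee_pos"])
    return K(i),Rw.T,-Rw.T@p
def ray_z(P,px,z):
    k,r,t=P; c=-r.T@t; d=r.T@np.linalg.solve(k,[px[0],px[1],1]); return c+d*(z-c[2])/d[2]
def proj(P,X):
    k,r,t=P; u=k@(r@np.array(X).T+t[:,None]); return (u[:2]/u[2]).T
def save(n,im,s=1): cv2.imwrite(n,cv2.resize(im[:,:,::-1],None,fx=s,fy=s,interpolation=cv2.INTER_CUBIC))
E
python3 - <<'E'
from h import *
print(ctrl.tcp_to_grasp, ctrl.state())
for n in ["scene","top"]:
    im=ctrl.camera(n); save(f"pics/{n}0.png",im,1.4)
    P=pose(n); print(n,ctrl.camera_info(n))
    for nm,z in [("lock_box",0),("wheel_left_centre",46),("wheel_middle_centre",46),("wheel_right_centre",46),("knob_grip",86),("tumbler_a",0),("pocket_book",0),("ink_bottle",0)]:
        for d in ctrl.pinpoint(n,nm)[:3]: print(n,nm,round(d["p"],2),np.round(d["pixel"]),np.round(ray_z(P,d["pixel"],z)))
E
```

```text
pics
18.8 {'time_s': 0.0, 'joint_pos': array([ 1.05241233e+00,  4.91560421e-01,  1.55945956e+00, -3.30815663e-05,
        1.09169524e+00, -1.05601593e-01]), 'qvel': array([ 8.90218655e-04,  1.41154378e-03, -4.07997186e-05, -1.06964673e-03,
       -9.22783433e-04, -1.74410245e-03]), 'joint_torque': array([ 2.57435444e-03, -6.12654305e+01, -2.58176994e+01,  6.93764328e-02,
        4.82794200e-02, -5.27550833e-05]), 'ee_pos': array([250.57717518, 572.27266911, 193.0577465 ]), 'orientation': array([-1.58323268e-04,  2.04921533e-01,  9.78778244e-01, -5.38690472e-04]), 'force': array([-0.08650684,  0.79926475, -0.34341882]), 'ft_torque': array([-0.03559454,  0.02609951, -0.03008862]), 'gripper_force': 0.0, 'opening': 95.0480023329979}
scene {'fov_y': 54.436726102258085, 'cx': 275.9482956045982, 'cy': 209.75372330164475, 'rvec': array([ 2.27904321, -0.74311964,  0.28827436]), 'tvec': array([-475.24316593,  299.62238718, 1046.7884073 ])}
scene lock_box 0.66 [270. 220.] [586.  28.  -0.]
scene lock_box 0.27 [343. 369.] [ 448. -462.    0.]
scene wheel_left_centre 0.72 [256. 193.] [592. 117.  46
[... 403 characters left out ...]
72906111, 'cx': 279.2042759944949, 'cy': 199.4462715995465, 'rvec': array([ 2.12463684, -2.15737091,  0.12951197]), 'tvec': array([ -19.22659513,  563.63486169, 1471.56428746])}
top lock_box 0.85 [266. 195.] [584.  12.   0.]
top wheel_left_centre 0.72 [280. 195.] [575. -31.  46.]
top wheel_left_centre 0.71 [235. 190.] [593. 103.  46.]
top wheel_middle_centre 0.96 [256. 192.] [585.  42.  46.]
top wheel_right_centre 0.74 [276. 192.] [584. -18.  46.]
top knob_grip 0.61 [302. 193.] [574. -94.  86.]
top tumbler_a 0.87 [154. 172.] [659. 361.   0.]
top tumbler_a 0.72 [145. 237.] [460. 383.   0.]
top pocket_book 0.93 [423. 238.] [ 445. -459.    0.]
top ink_bottle 0.65 [416. 181.] [ 620. -448.    0.]
```

Run:
```python
import cv2,numpy as np
a=cv2.imread("pics/scene0.png"); b=cv2.imread("pics/top0.png")
c=lambda im,x,y,w,h,s:cv2.resize(im[int(y*1.4):int((y+h)*1.4),int(x*1.4):int((x+w)*1.4)],(s,s*h//w),interpolation=cv2.INTER_CUBIC)
o=np.zeros((600,800,3),np.uint8)
x=cv2.resize(a,(400,300)); o[:300,:400]=x
o[:300,400:]=cv2.resize(b,(400,300))
y=c(a,220,150,120,90,400); o[300:300+y.shape[0],:400]=y
y=c(b,210,150,120,90,400); o[300:300+y.shape[0],400:]=y
cv2.imwrite("pics/m0.png",o)
```

```text
(no output)
```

View pics/m0.png

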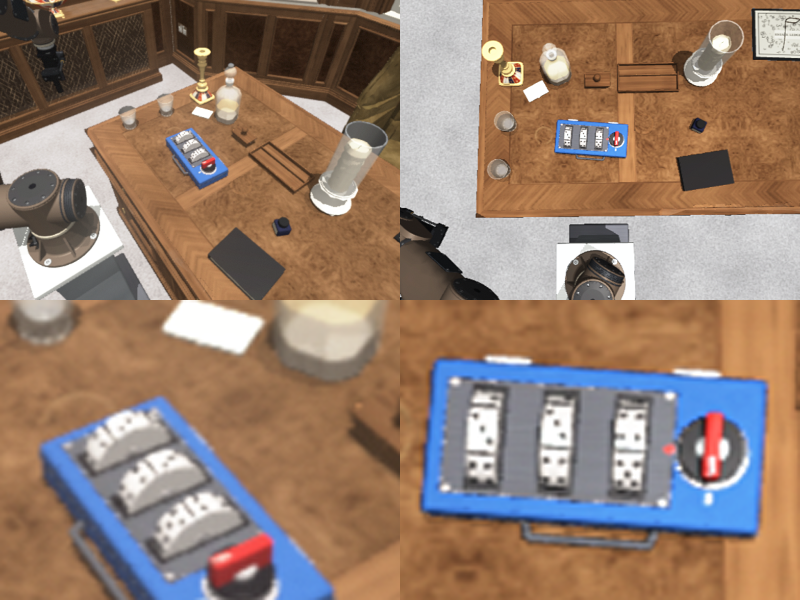

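Request:
{"api": "arm_command", "payload": {
  "increments": [
    [[-0.77,-0.585,-0.2],[0,0,0],100],
    [[-0.77,-0.585,-0.2],[0,0,0],100],
    [[-0.77,-0.585,-0.2],[0,0,0],100],
    [[-0.77,-0.585,-0.2],[0,0,0],100],
    [[-0.77,-0.585,-0.2],[0,0,0],100]
  ]
}}

```text
time_s: 1.52
ee_pos: [392.6, 317.4, 254.2]
orientation: [0.0, 0.205, 0.979, 0.0]
force: [0.8, -0.1, 0.2]
opening: 94.8
gripper_force: 0.0
```

Request:
{"api": "arm_command", "payload": {
  "increments": [
    [[-0.77,-0.585,-0.2],[0,0,0],100],
    [[-0.77,-0.585,-0.2],[0,0,0],100],
    [[-0.77,-0.585,-0.2],[0,0,0],100],
    [[-0.77,-0.585,-0.2],[0,0,0],100],
    [[-0.77,-0.585,-0.2],[0,0,0],100]
  ]
}}

```text
time_s: 2.15
ee_pos: [533.7, 63.8, 314.3]
orientation: [0.0, 0.205, 0.979, 0.0]
force: [0.7, 0.6, -0.3]
opening: 94.8
gripper_force: 0.0
```

Request:
{"api": "arm_command", "payload": {
  "increments": [
    [[-0.77,-0.585,-0.2],[0,0,0],50],
    [[0,0,0],[0,0,-1],50],
    [[0,0,0],[0,0,-1],50],
    [[0,0,0],[0,0,-1],50],
    [[0,0,0],[0,0,-0.4],50]
  ]
}}

```text
time_s: 2.78
ee_pos: [561.3, 14.9, 325.7]
orientation: [0.0, 0.027, 1.0, 0.0]
force: [-0.1, -0.3, -0.7]
opening: 51.0
gripper_force: 0.0
```

Run:
```python
from h import *
st=ctrl.state(); print(st["joint_pos"],st["ee_pos"],st["time_s"],ctrl.camera_info("wrist"))
st=ctrl.state(); im=ctrl.camera("wrist"); save("pics/w1.png",im,1.4)
P=pose("wrist",st)
for nm,z in [("lock_box",0),("wheel_left_centre",46),("wheel_middle_centre",46),("wheel_right_centre",46),("knob_grip",86)]:
    for d in ctrl.pinpoint("wrist",nm)[:3]: print(nm,round(d["p"],2),np.round(d["pixel"]),np.round(ray_z(P,d["pixel"],z),1))
```

```text
[-9.11183148e-02  2.91793410e-01  1.52050519e+00  9.44986656e-05
  1.32918420e+00 -1.60732879e+00] [561.28760491  14.91590907 325.68504213] 2.775 {'fov_y': 70.45453174911488, 'cx': 273.2803756091964, 'cy': 207.18753466972476, 'hand_eye': array([[-2.08144595e-04, -9.71923935e-01, -2.35295177e-01,
         6.57303840e+01],
       [ 9.99999501e-01,  2.76419732e-05, -9.98789647e-04,
         2.61820979e-01],
       [ 9.77251587e-04, -2.35295267e-01,  9.71923445e-01,
        -1.91549953e+02],
       [ 0.00000000e+00,  0.00000000e+00,  0.00000000e+00,
         1.00000000e+00]])}
lock_box 0.94 [273. 186.] [582.6  13.2   0. ]
wheel_left_centre 0.81 [324. 193.] [590.7  95.   46. ]
wheel_left_centre 0.52 [ 23. 223.] [ 614.2 -403.2   46. ]
wheel_middle_centre 0.7 [287. 194.] [589.5  35.7  46. ]
wheel_right_centre 0.88 [248. 189.] [577. -27.  46.]
knob_grip 0.65 [196. 192.] [ 571.3 -100.6   86. ]
```

View pics/w1.png

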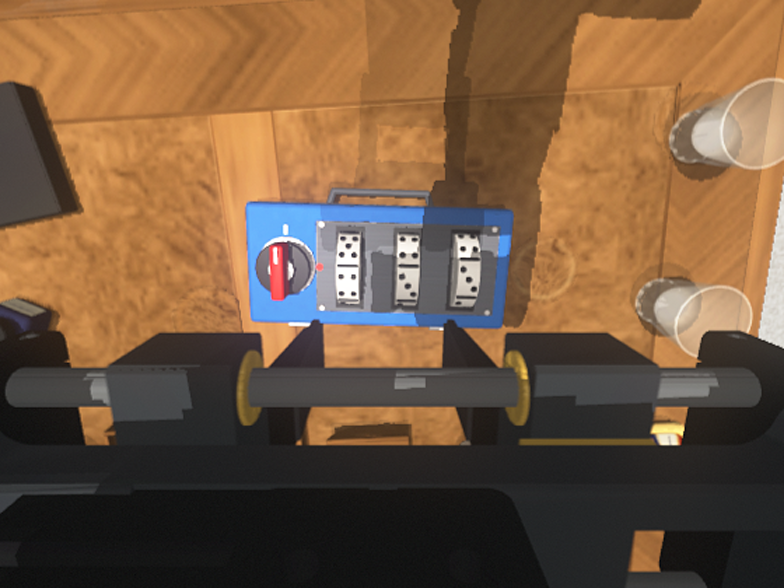

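Request:
{"api": "arm_command", "payload": {
  "increments": [
    [[-0.25,0,0.85],[0,0,0],50],
    [[-0.25,0,0.85],[0,0,0],50],
    [[-0.25,0,0.8],[0,0,0],50]
  ]
}}

```text
time_s: 3.45
ee_pos: [606.6, 12.4, 174.2]
orientation: [0.0, 0.029, 1.0, 0.0]
force: [1.0, -0.7, -0.3]
opening: 47.6
gripper_force: 0.0
```

```bash
cat >> h.py <<'E'
def mask_fit(P,im,reg):
    """fit box x,y,yaw from blue-lid outline (z=50) : returns params"""
    from scipy.optimize import least_squares
    hsv=cv2.cvtColor(im,cv2.COLOR_RGB2HSV)
    m=((hsv[:,:,0]>98)&(hsv[:,:,0]<125)&(hsv[:,:,1]>120)&(hsv[:,:,2]>40)).astype(np.uint8)
    return m
def box_T(b):
    x,y,a=b; c,s=np.cos(a),np.sin(a); return np.array([[c,-s,0],[s,c,0],[0,0,1]]),np.array([x,y,0])
def unroll(P,im,b,yw,lim=70,r=42):
    Rb,tb=box_T(b); ph=np.radians(np.arange(-lim,lim,0.5)); ys=np.linspace(-11,11,45)
    g=np.array([[[r*np.sin(p),yw+y,46+r*np.cos(p)] for y in ys] for p in ph])
    uv=proj(P,(g.reshape(-1,3)@Rb.T+tb)).reshape(len(ph),len(ys),2).astype(np.float32)
    return cv2.remap(im,uv,None,cv2.INTER_CUBIC),np.degrees(ph)
E
python3 - <<'E'
from h import *
st=ctrl.state(); print(st["ee_pos"])
im=ctrl.camera("wrist"); P=pose("wrist",st); np.savez("w2.npz",im=im,k=P[0],r=P[1],t=P[2])
for nm,z in [("lock_box",0),("wheel_left_centre",46),("wheel_middle_centre",46),("wheel_right_centre",46),("knob_grip",86)]:
    for d in ctrl.pinpoint("wrist",nm)[:2]: print(nm,round(d["p"],2),np.round(d["pixel"]),np.round(ray_z(P,d["pixel"],z),1))
m=mask_fit(P,im,None); 
n,l,s,c=cv2.connectedComponentsWithStats(m); k=1+np.argmax(s[1:,4]); 
pts=np.argwhere(l==k)[:,::-1]; W=np.array([ray_z(P,p,50)[:2] for p in pts],np.float32)
print(len(pts),cv2.minAreaRect(W), cv2.boxPoints(cv2.minAreaRect(W)))
save("pics/w2.png",np.hstack([im]),1.4)
E
```

```text
[606.60806846  12.43798216 174.16449917]
lock_box 0.98 [271. 169.] [581.6  11.3   0. ]
wheel_left_centre 0.6 [357. 176.] [588.7 103.5  46. ]
wheel_middle_centre 0.59 [298. 176.] [585.8  39.8  46. ]
wheel_right_centre 0.78 [236. 169.] [574.4 -25.8  46. ]
knob_grip 0.65 [156. 175.] [571.1 -96.5  86. ]
knob_grip 0.26 [237. 167.] [567.9 -19.2  86. ]
11793 ((582.0518188476562, 8.06243896484375), (288.9551086425781, 135.50570678710938), 84.96246337890625) [[ 501.87433 -129.90779]
 [ 636.8566  -141.80632]
 [ 662.2293   146.03267]
 [ 527.247    157.9312 ]]
```

View pics/w2.png

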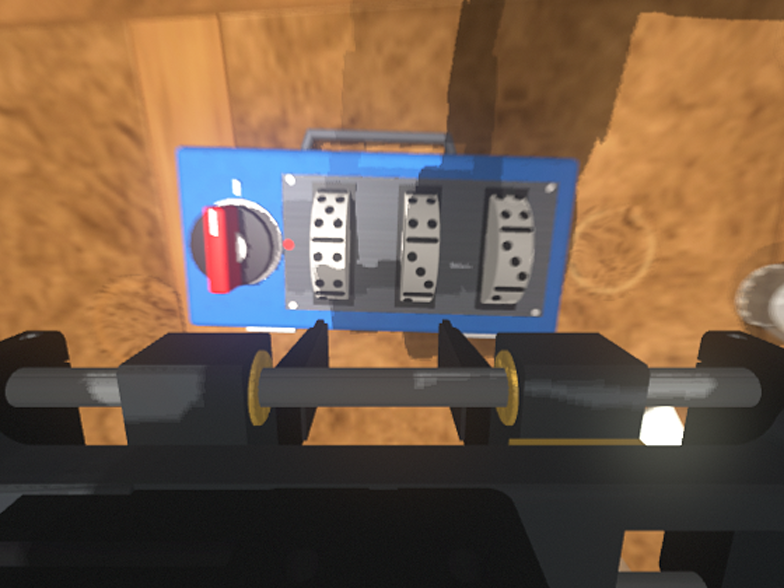

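Run:
```python
from h import *
from scipy.optimize import least_squares
z=np.load("w2.npz"); im=z["im"]; P=(z["k"],z["r"],z["t"])
m=mask_fit(P,im,None); n,l,s,c=cv2.connectedComponentsWithStats(m); k=1+np.argmax(s[1:,4])
h=cv2.convexHull(np.argwhere(l==k)[:,::-1].astype(np.int32)); 
q=cv2.approxPolyDP(h,6,True).reshape(-1,2).astype(float); print(q)
q=q[:4] if len(q)==4 else np.array([[178,148],[577,158],[557,332],[190,324]])/1.4
q=q[np.argsort(np.arctan2(*(q-q.mean(0)).T[::-1]))] # TL,TR,BR,BL in image
L=np.array([[-70,-154,50],[-70,146,50],[70,146,50],[70,-154,50]],float)
pp=np.array([[357,176],[298,176],[236,169],[156,175]]); LP=np.array([[0,92,46],[0,28,46],[0,-36,46],[0,-108,86.]])
def pr(v,X):
    Rb,tb=box_T(v[:3]); u=proj(P,X@Rb.T+tb); K=P[0]; d=(u-K[:2,2])/K[0,0]; r2=(d**2).sum(1,keepdims=True)
    return K[:2,2]+K[0,0]*d*(1+v[3]*r2)
f=lambda v:np.r_[(pr(v,L)-q).ravel(),(.3*(pr(v,LP)-pp)).ravel()]
o=least_squares(f,[582,12,-.088,0]); print(np.round(o.x,3),np.round(o.fun,1))
b=o.x
sts=[]
for yw in (92,28,-36):
    Rb,tb=box_T(b[:3]); ph=np.radians(np.arange(-70,70,.5)); ys=np.linspace(-11,11,45)
    g=np.array([[[42*np.sin(p),yw+y,46+42*np.cos(p)] for y in ys] for p in ph]).reshape(-1,3)
    uv=pr(b,g).reshape(len(ph),45,2).astype(np.float32); S=cv2.remap(im,uv,None,cv2.INTER_CUBIC)
    g=cv2.cvtColor(S,cv2.COLOR_RGB2GRAY)[:,10:35].mean(1); i=np.argsort(g)[:0]
    dark=[(round(np.degrees(ph[j]),1),int(g[j])) for j in range(2,len(g)-2) if g[j]==g[max(0,j-12):j+13].min()]
    print(yw,dark); sts.append(cv2.resize(S[::-1],(180,560)))
save("pics/u2.png",np.hstack(sts))
```

```text
[[410. 116.]
 [394. 237.]
 [137. 229.]
 [130. 106.]]
[ 5.79615e+02  1.14280e+01 -9.30000e-02 -1.77000e-01] [ 0.8 -0.6 -1.2 -1.2  0.7  1.7 -0.4  0.6 -0.6 -0.  -0.3 -0.8  0.5  0.7
  1.1 -0.2]
92 [(np.float64(-40.0), 108), (np.float64(-24.5), 39), (np.float64(-9.5), 126), (np.float64(-8.0), 126), (np.float64(6.5), 101), (np.float64(20.5), 150), (np.float64(37.0), 36), (np.float64(60.0), 86)]
28 [(np.float64(-68.5), 56), (np.float64(-52.0), 104), (np.float64(-26.0), 110), (np.float64(-11.0), 49), (np.float64(6.5), 133), (np.float64(20.5), 101), (np.float64(35.5), 134), (np.float64(54.5), 40)]
-36 [(np.float64(-65.0), 102), (np.float64(-50.0), 162), (np.float64(-36.5), 168), (np.float64(-23.0), 179), (np.float64(-8.0), 86), (np.float64(9.5), 186), (np.float64(40.5), 115), (np.float64(60.0), 64)]
```

View pics/u2.png

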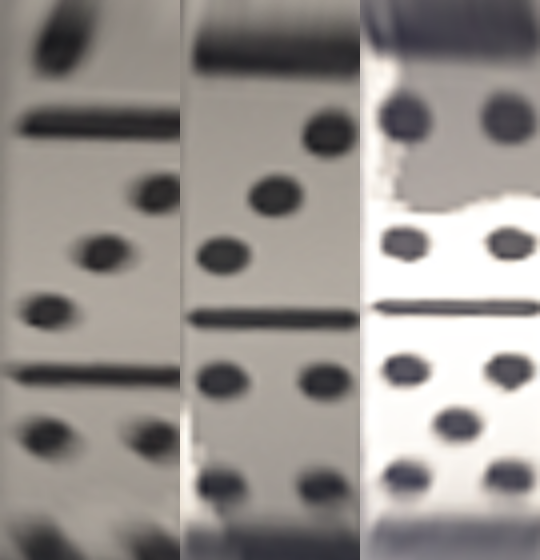

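```bash
cat > go.py <<'E'
import sys
from h import *
from scipy.linalg import logm,expm
B=(579.6,11.4,-0.093)
def target(lx,ly,lz,lean,r,yaw=0):  # TCP at distance r from box point along leaning hand (deg)
    Rb,tb=box_T(B)
    Rt=Rb@R.from_euler('y',lean,degrees=True).as_matrix()@R.from_euler('z',yaw,degrees=True).as_matrix()@np.diag([-1,1,-1.])
    T=np.eye(4); T[:3,:3]=Rt; T[:3,3]=Rb@np.array([lx,ly,lz])+tb-r*Rt[:,2]; return T
def cur(st):
    q=st["orientation"]; T=np.eye(4); T[:3,:3]=R.from_quat([q[1],q[2],q[3],q[0]]).as_matrix(); T[:3,3]=st["ee_pos"]; return T
def rows(T0,T1,mm=50,deg=5.8):
    D=np.linalg.inv(T0)@T1; a=np.degrees(np.linalg.norm(R.from_matrix(D[:3,:3]).as_rotvec()))
    L=np.real(logm(D)); N=max(1,int(np.ceil(max(np.linalg.norm(L[:3,3])/mm,a/deg))))
    d=expm(L/N); print(N,"rows:",list(np.round(d[:3,3]/60,3)),list(np.round(np.degrees(R.from_matrix(d[:3,:3]).as_rotvec())/6,3)))
if __name__=="__main__":
    st=ctrl.state(); T=cur(st)
    for a in sys.argv[1:]:
        v=list(map(float,a.split(","))); T1=target(*v); rows(T,T1,deg=5.8); T=T1
    print(st["time_s"])
E
python3 go.py 0,92,46,-27,70 0,92,46,-27,19.2
```

```text
5 rows: [np.float64(0.232), np.float64(0.3), np.float64(0.193)] [np.float64(0.016), np.float64(-0.894), np.float64(0.068)]
2 rows: [np.float64(0.0), np.float64(0.0), np.float64(0.423)] [np.float64(0.0), np.float64(-0.0), np.float64(0.0)]
3.75
```

Request:
{"api": "arm_command", "payload": {
  "increments": [
    [[0.232,0.3,0.193],[0.016,-0.894,0.068],50],
    [[0.232,0.3,0.193],[0.016,-0.894,0.068],50],
    [[0.232,0.3,0.193],[0.016,-0.894,0.068],50],
    [[0.232,0.3,0.193],[0.016,-0.894,0.068],50],
    [[0.232,0.3,0.193],[0.016,-0.894,0.068],50]
  ]
}}

```text
time_s: 4.38
ee_pos: [559.7, 93.5, 115.2]
orientation: [0.216, 0.047, 0.975, -0.018]
force: [0.7, -0.5, 0.4]
opening: 47.6
gripper_force: 0.0
```

```bash
python3 go.py 0,92,46,-27,19.2
```

```text
2 rows: [np.float64(0.046), np.float64(0.107), np.float64(0.457)] [np.float64(-0.082), np.float64(-0.168), np.float64(0.005)]
4.375
```

Request:
{"api": "arm_command", "payload": {
  "increments": [
    [[0,0,0],[0,0,0],50]
  ]
}}

```text
time_s: 4.5
ee_pos: [559.7, 93.1, 114.5]
orientation: [0.214, 0.046, 0.976, -0.019]
force: [-0.0, -0.5, -0.1]
opening: 47.7
gripper_force: 0.0
```

```bash
python3 go.py 0,92,46,-27,19.2
```

```text
2 rows: [np.float64(0.043), np.float64(0.111), np.float64(0.452)] [np.float64(-0.087), np.float64(-0.186), np.float64(0.012)]
4.5
```

Request:
{"api": "arm_command", "payload": {
  "increments": [
    [[0.043,0.111,0.1],[-0.087,-0.186,0.012],50],
    [[0.043,0.111,0.1],[-0.087,-0.186,0.012],50],
    [[0,0,0],[0,0,0],50]
  ]
}}

```text
time_s: 4.88
ee_pos: [562.8, 104.9, 101.1]
orientation: [0.233, 0.046, 0.971, -0.011]
force: [-0.2, 0.5, 0.7]
opening: 47.5
gripper_force: 0.0
```

```bash
python3 go.py 0,92,46,-27,19.2; python3 -c "
from h import *;print(ctrl.state()['ee_pos'])"
```

```text
1 rows: [np.float64(0.039), np.float64(0.009), np.float64(0.691)] [np.float64(-0.014), np.float64(-0.001), np.float64(-0.009)]
4.875
[562.76797641 104.89658359 101.13624147]
```

Request:
{"api": "arm_command", "payload": {
  "increments": [
    [[0.02,0.004,0.35],[0,0,0],50],
    [[0.02,0.004,0.34],[0,0,0],50],
    [[0,0,0],[0,0,0],50]
  ],
  "squeeze": 15
}}

```text
time_s: 5.25
ee_pos: [579.4, 103.3, 62.2]
orientation: [0.233, 0.047, 0.971, -0.012]
force: [0.1, 0.2, -0.2]
opening: 47.4
gripper_force: 0.0
```

Request:
{"api": "arm_command", "payload": {
  "increments": [
    [[0,0,0],[0,0,0],0],
    [[0,0,0],[0,0,0],0],
    [[0,0,0],[0,0,0],0],
    [[0,0,0],[0,0,0],0]
  ]
}}

```text
time_s: 5.75
ee_pos: [578.7, 104.6, 62.6]
orientation: [0.233, 0.045, 0.971, -0.011]
force: [-1.2, 1.7, 5.0]
opening: 22.3
gripper_force: 15.0
```

```bash
python3 go.py 0,92,46,-27,19.2 0,92,46,26.7,19.2; python3 -c "
from h import *;s=ctrl.state();print(s['ee_pos'],s['force'],s['joint_pos'])"
```

```text
1 rows: [np.float64(-0.016), np.float64(-0.012), np.float64(-0.001)] [np.float64(0.0), np.float64(-0.001), np.float64(-0.001)]
10 rows: [np.float64(-0.03), np.float64(0.0), np.float64(0.001)] [np.float64(0.0), np.float64(0.895), np.float64(0.0)]
5.75
[578.69448521 104.60952266  62.60714872] [-1.17753451  1.73844209  5.02339004] [ 0.1129366   0.52689659  2.10848685 -1.13330467  0.10261336 -0.25537137]
```

Request:
{"api": "arm_command", "payload": {
  "increments": [
    [[-0.03,0,0.001],[0,0.895,0],0],
    [[-0.03,0,0.001],[0,0.895,0],0],
    [[-0.03,0,0.001],[0,0.895,0],0],
    [[-0.03,0,0.001],[0,0.895,0],0],
    [[0,0,0],[0,0,0],0]
  ]
}}

```text
time_s: 6.38
ee_pos: [589.1, 95.2, 66.1]
orientation: [0.116, 0.054, 0.991, -0.022]
force: [1.9, 30.1, 8.0]
opening: 36.7
gripper_force: 15.3
```

```bash
python3 go.py 0,92,46,26.7,19.2; python3 -c "
from h import *;s=ctrl.state();print(s['ee_pos'],s['force'],s['joint_pos'])"
```

```text
7 rows: [np.float64(-0.017), np.float64(0.019), np.float64(0.006)] [np.float64(-0.04), np.float64(0.957), np.float64(-0.033)]
6.375
[589.11175626  95.18610569  66.13488869] [ 1.87723042 30.07275246  7.95103545] [ 0.08707928  0.54746109  1.91540099 -0.17266584  0.45935715 -1.22778787]
```

Request:
{"api": "arm_command", "payload": {
  "increments": [
    [[-0.017,0.05,0.006],[-0.1,0.5,-0.08],0],
    [[-0.017,0.05,0.006],[-0.1,0.5,-0.08],0],
    [[-0.017,0.033,0.006],[-0.08,0.5,-0.07],0],
    [[0,0,0],[0,0,0],0]
  ]
}}

```text
time_s: 6.88
ee_pos: [592.3, 102.6, 65.3]
orientation: [0.038, 0.043, 0.998, -0.005]
force: [2.2, 25.4, 8.5]
opening: 23.3
gripper_force: 15.0
```

```bash
python3 go.py 0,92,46,26.7,19.2; python3 -c "
from h import *;s=ctrl.state();print(s['ee_pos'],s['force'],s['joint_pos'])"
```

```text
6 rows: [np.float64(-0.013), np.float64(-0.0), np.float64(0.004)] [np.float64(-0.012), np.float64(0.863), np.float64(0.009)]
6.875
[592.26684095 102.64208073  65.26501406] [ 2.17042712 25.40409764  8.4512638 ] [ 0.07044408  0.58678974  1.79667495 -0.02811037  0.68372096 -1.39351365]
```

Request:
{"api": "arm_command", "payload": {
  "increments": [
    [[-0.014,0.006,0.004],[-0.01,0.863,0.009],0],
    [[-0.014,0.006,0.004],[-0.01,0.863,0.009],0],
    [[-0.014,0.006,0.004],[-0.01,0.863,0.009],0],
    [[-0.014,0.006,0.004],[-0.01,0.863,0.009],0],
    [[-0.014,0,0.004],[-0.01,0.863,0.009],0]
  ]
}}

```text
time_s: 7.5
ee_pos: [596.5, 102.8, 64.1]
orientation: [-0.187, 0.045, 0.981, 0.008]
force: [4.6, 12.0, 8.9]
opening: 23.2
gripper_force: 15.0
```

Request:
{"api": "arm_command", "payload": {
  "increments": [
    [[-0.014,0,0.004],[-0.01,0.863,0.009],0],
    [[0,0,0],[0,0,0],0]
  ]
}}

```text
time_s: 7.75
ee_pos: [598.0, 102.7, 62.8]
orientation: [-0.23, 0.046, 0.972, 0.011]
force: [7.6, 13.2, 10.2]
opening: 23.6
gripper_force: 15.0
```

```bash
python3 go.py 0,92,46,26.7,19.2; python3 -c "
from h import *;s=ctrl.state();print(s['ee_pos'],s['force'],s['joint_pos'])"
```

```text
1 rows: [np.float64(0.021), np.float64(-0.01), np.float64(0.003)] [np.float64(-0.002), np.float64(0.006), np.float64(-0.007)]
7.75
[597.98440418 102.69884659  62.76777747] [ 7.61902892 13.22376146 10.1853456 ] [ 0.03375344  0.80954297  1.39139234  0.05738084  1.40313039 -1.46629508]
```

Request:
{"api": "arm_command", "payload": {
  "increments": [
    [[0,0,0],[0,0,0],50],
    [[0,0,0],[0,0,0],50],
    [[0,0,0],[0,0,0],50],
    [[0,0,-0.6],[0,0,0],50],
    [[0,0,-0.6],[0,0,0],50]
  ]
}}

```text
time_s: 8.38
ee_pos: [628.1, 97.4, 126.7]
orientation: [-0.233, 0.046, 0.971, 0.008]
force: [0.1, -0.4, 0.8]
opening: 47.5
gripper_force: 0.0
```

```bash
python3 go.py 30,28,0,0,175
```

```text
5 rows: [np.float64(0.078), np.float64(-0.208), np.float64(-0.146)] [np.float64(-0.011), np.float64(-0.897), np.float64(-0.003)]
8.375
```

Request:
{"api": "arm_command", "payload": {
  "increments": [
    [[0.078,-0.208,-0.146],[-0.011,-0.897,0],50],
    [[0.078,-0.208,-0.146],[-0.011,-0.897,0],50],
    [[0.078,-0.208,-0.146],[-0.011,-0.897,0],50],
    [[0.078,-0.208,-0.146],[-0.011,-0.897,0],50],
    [[0.078,-0.208,-0.146],[-0.011,-0.897,0],50]
  ]
}}

```text
time_s: 9.0
ee_pos: [611.7, 36.0, 174.9]
orientation: [0.002, 0.047, 0.999, -0.0]
force: [0.2, 0.4, -0.4]
opening: 48.0
gripper_force: 0.0
```

Request:
{"api": "arm_command", "payload": {
  "increments": [
    [[0,0,0],[0,0,0],50]
  ]
}}

```text
time_s: 9.12
ee_pos: [611.1, 36.1, 175.7]
orientation: [0.001, 0.048, 0.999, -0.0]
force: [0.2, 0.5, 0.5]
opening: 47.5
gripper_force: 0.0
```

```bash
cat > look.py <<'E'
from h import *
import sys
from scipy.optimize import least_squares
st=ctrl.state(); print(st["ee_pos"],st["orientation"])
im=ctrl.camera("wrist"); P=pose("wrist",st)
k1=-0.177
def dist(u):
    K=P[0]; d=(u-K[:2,2])/K[0,0]; r2=(d**2).sum(1,keepdims=True); return K[:2,2]+K[0,0]*d*(1+k1*r2)
def pr(v,X):
    Rb,tb=box_T(v[:3]); return dist(proj(P,X@Rb.T+tb))
b=(579.6,11.4,-.093)
m=mask_fit(P,im,None); n,l,s,c=cv2.connectedComponentsWithStats(m); k=1+np.argmax(s[1:,4])
h=cv2.convexHull(np.argwhere(l==k)[:,::-1].astype(np.int32)); q=cv2.approxPolyDP(h,6,True).reshape(-1,2).astype(float)
L=np.array([[-70,-154,50],[-70,146,50],[70,146,50],[70,-154,50]],float)
print("exp",np.round(pr(b,L)).tolist(),"got",q.tolist())
if len(q)==4:
    q=q[np.argsort(np.arctan2(*(q-q.mean(0)).T[::-1]))]
    o=least_squares(lambda v:(pr(v,L)-q).ravel(),b); print("fit",o.x,np.round(o.fun,1)); b=o.x
sts=[]
for yw in (92,28,-36):
    ph=np.radians(np.arange(-70,70,.5)); ys=np.linspace(-11,11,45)
    # rib tops stand at r=44; faces at 42
    for r in (44,42):
        g=np.array([[[r*np.sin(p),yw+y,46+r*np.cos(p)] for y in ys] for p in ph]).reshape(-1,3)
        uv=pr(b,g).reshape(len(ph),45,2).astype(np.float32); S=cv2.remap(im,uv,None,cv2.INTER_CUBIC)
        if r==44:
            g=cv2.cvtColor(S,cv2.COLOR_RGB2GRAY)[:,12:33]; g=np.percentile(g,80,axis=1)
            print(yw,[(round(float(np.degrees(ph[j])),1),int(g[j])) for j in range(2,len(g)-2) if g[j]==g[max(0,j-12):j+13].min() and g[j]<110])
    sts.append(cv2.resize(S[::-1],(180,560)))
save(sys.argv[1],np.hstack(sts))
E
python3 look.py pics/u3.png; python3 go.py 0,28,46,40,70
```

```text
[611.08064799  36.0643334  175.68028803] [ 1.01601864e-03  4.75300957e-02  9.98869277e-01 -1.60428487e-04]
exp [[109.0, 111.0], [385.0, 106.0], [377.0, 232.0], [120.0, 232.0]] got [[387.0, 107.0], [374.0, 232.0], [116.0, 232.0], [100.0, 108.0]]
fit [ 5.78602326e+02  7.59854301e+00 -1.00218195e-01] [ 6.5  1.3 -5.3 -0.7 -1.   0.4  0.9 -1.7]
92 [(-29.5, 39), (28.5, 33)]
28 [(-63.5, 89), (-63.0, 89), (-11.0, 98), (-9.0, 98), (51.0, 61), (51.5, 61)]
-36 [(-62.0, 99), (-8.0, 71), (55.0, 68)]
7 rows: [np.float64(-0.09), np.float64(0.0), np.float64(0.164)] [np.float64(0.001), np.float64(0.953), np.float64(-0.003)]
9.175
```

View pics/u3.png

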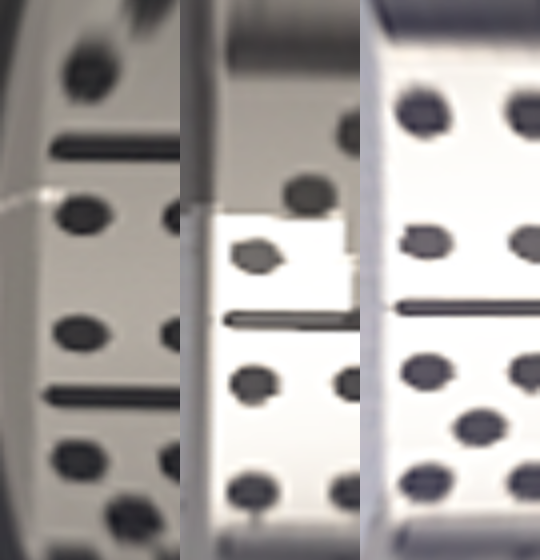

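```bash
sed -i 's/^B=.*/B=(579.6,12.4,-0.094)/' go.py; python3 go.py 0,28,46,40,70
```

```text
7 rows: [np.float64(-0.089), np.float64(0.003), np.float64(0.164)] [np.float64(0.0), np.float64(0.953), np.float64(-0.001)]
9.175
```

Request:
{"api": "arm_command", "payload": {
  "increments": [
    [[-0.089,0.003,0.164],[0,0.953,0],50],
    [[-0.089,0.003,0.164],[0,0.953,0],50],
    [[-0.089,0.003,0.164],[0,0.953,0],50],
    [[-0.089,0.003,0.164],[0,0.953,0],50],
    [[-0.089,0.003,0.164],[0,0.953,0],50]
  ]
}}

```text
time_s: 9.8
ee_pos: [628.8, 36.4, 120.2]
orientation: [-0.249, 0.046, 0.967, 0.012]
force: [0.6, 0.2, 0.1]
opening: 47.6
gripper_force: 0.0
```

Request:
{"api": "arm_command", "payload": {
  "increments": [
    [[-0.089,0.003,0.164],[0,0.953,0],50],
    [[-0.089,0.003,0.164],[0,0.953,0],50],
    [[0,0,0],[0,0,0],50]
  ]
}}

```text
time_s: 10.18
ee_pos: [627.1, 36.6, 95.7]
orientation: [-0.344, 0.044, 0.938, 0.016]
force: [-0.3, 0.5, -0.6]
opening: 47.1
gripper_force: 0.0
```

```bash
python3 go.py 0,28,46,40,19.2 0,28,46,0,19.2
```

```text
1 rows: [np.float64(0.038), np.float64(-0.009), np.float64(0.796)] [np.float64(-0.002), np.float64(-0.046), np.float64(-0.004)]
7 rows: [np.float64(0.032), np.float64(0.0), np.float64(0.002)] [np.float64(0.0), np.float64(-0.952), np.float64(0.0)]
10.175
```

Request:
{"api": "arm_command", "payload": {
  "increments": [
    [[0.019,-0.004,0.4],[0,-0.02,0],50],
    [[0.019,-0.004,0.39],[0,-0.02,0],50],
    [[0,0,0],[0,0,0],50]
  ]
}}

```text
time_s: 10.55
ee_pos: [594.6, 39.3, 64.4]
orientation: [-0.339, 0.044, 0.939, 0.016]
force: [0.7, 0.6, 0.5]
opening: 47.7
gripper_force: 0.0
```

Request:
{"api": "arm_command", "payload": {
  "increments": [
    [[0,0,0],[0,0,0],0],
    [[0,0,0],[0,0,0],0],
    [[0,0,0],[0,0,0],0],
    [[0,0,0],[0,0,0],0]
  ]
}}

```text
time_s: 11.05
ee_pos: [596.1, 38.6, 65.0]
orientation: [-0.338, 0.044, 0.94, 0.016]
force: [8.5, -8.2, 10.0]
opening: 13.4
gripper_force: 6.8
```

```bash
python3 go.py 0,28,46,0,19.2
```

```text
7 rows: [np.float64(0.031), np.float64(0.001), np.float64(0.013)] [np.float64(-0.001), np.float64(-0.942), np.float64(-0.001)]
11.05
```

Run:
```python
from h import *
s=ctrl.state(); print(s["opening"],s["gripper_force"],s["force"],s["ft_torque"])
a=ctrl.camera("wrist"); b=ctrl.camera("scene")[140:260,210:340]
o=np.hstack([a[60:360,80:480],cv2.resize(b,(325,300),interpolation=cv2.INTER_CUBIC)]); save("pics/g1.png",o,1.1)
```

```text
13.370832578444615 6.837555505335331 [ 8.48354019 -8.18155783 10.0268079 ] [-0.84396211 -0.23877711  0.66627665]
```

View pics/g1.png

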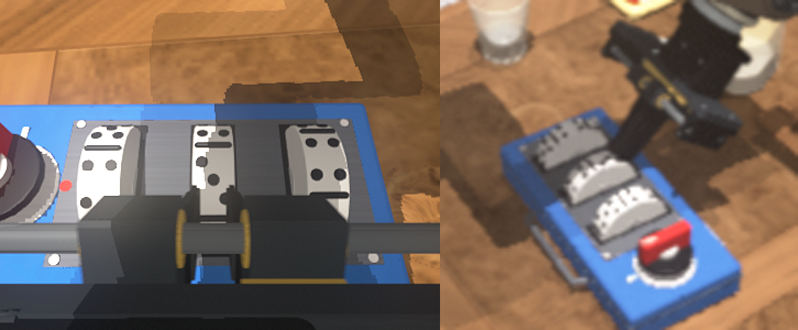

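Request:
{"api": "arm_command", "payload": {
  "increments": [
    [[0,0,0],[0,0,0],0],
    [[0,0,0],[0,0,0],0]
  ]
}}

```text
time_s: 11.4
ee_pos: [596.7, 38.7, 65.6]
orientation: [-0.337, 0.045, 0.94, 0.016]
force: [7.8, -1.0, 9.0]
opening: 0.3
gripper_force: 5.6
```

Run:
```python
from h import *
a=ctrl.camera("wrist")[180:300,180:400]; save("pics/g2.png",a,3.5)
```

```text
(no output)
```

View pics/g2.png

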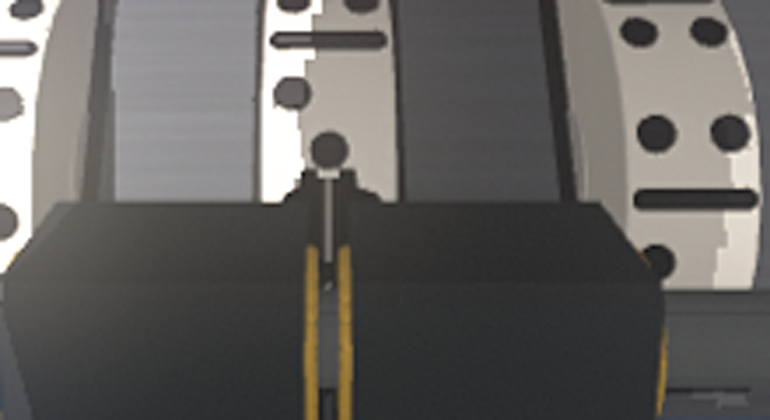

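Request:
{"api": "arm_command", "payload": {
  "increments": [
    [[0,0,0],[0,0,0],50],
    [[0,0,0],[0,0,0],50],
    [[0,0,0],[0,0,0],50],
    [[0,0,0],[0,0,0],50]
  ]
}}

```text
time_s: 11.95
ee_pos: [595.0, 38.9, 64.2]
orientation: [-0.339, 0.044, 0.939, 0.016]
force: [0.1, 0.2, -0.5]
opening: 35.0
gripper_force: 0.0
```

```bash
python3 go.py 0,28,46,40,70 0,28,46,30,70
python3 - <<'E'
from h import *
a=ctrl.camera("wrist")[150:300,170:410]; save("pics/g3.png",a,3.3)
E
```

```text
1 rows: [np.float64(-0.034), np.float64(0.002), np.float64(-0.797)] [np.float64(0.0), np.float64(0.044), np.float64(-0.004)]
2 rows: [np.float64(0.102), np.float64(0.0), np.float64(0.004)] [np.float64(0.0), np.float64(-0.833), np.float64(0.0)]
11.95
```

View pics/g3.png

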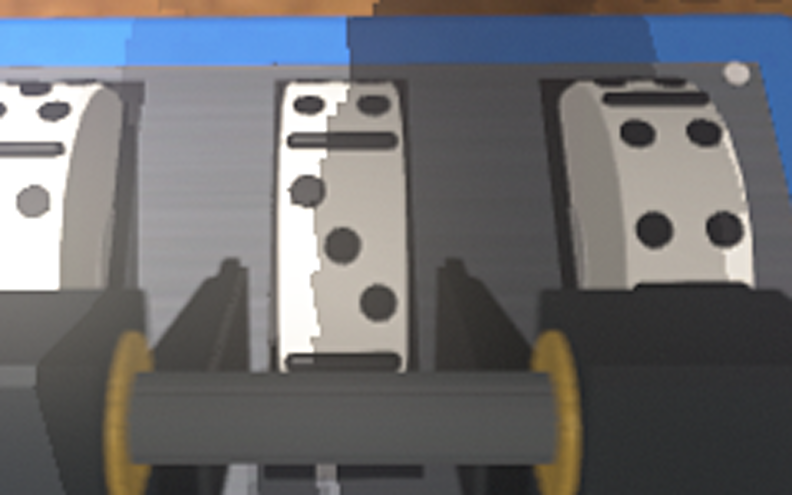

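Request:
{"api": "arm_command", "payload": {
  "increments": [
    [[0,0,-0.8],[0,0,0],50],
    [[0.102,0,0],[0,-0.85,0],50],
    [[0.102,0,0],[0,-0.85,0],50],
    [[0,0,0],[0,0,0],50]
  ],
  "squeeze": 10
}}

```text
time_s: 12.5
ee_pos: [615.5, 37.2, 109.9]
orientation: [-0.254, 0.045, 0.966, 0.012]
force: [-0.3, -0.3, 0.4]
opening: 47.1
gripper_force: 0.0
```

```bash
python3 go.py 0,28,46,30,17
```

```text
2 rows: [np.float64(-0.022), np.float64(-0.0), np.float64(0.459)] [np.float64(-0.0), np.float64(0.045), np.float64(-0.001)]
12.5
```

Request:
{"api": "arm_command", "payload": {
  "increments": [
    [[-0.022,0.01,0.459],[0,0.045,0],50],
    [[-0.022,0.01,0.459],[0,0.045,0],50],
    [[0,0,0],[0,0,0],50],
    [[0,0,0],[0,0,0],30],
    [[0,0,0],[0,0,0],22]
  ]
}}

```text
time_s: 13.12
ee_pos: [592.1, 40.4, 60.1]
orientation: [-0.258, 0.046, 0.965, 0.012]
force: [-0.1, -0.1, 0.8]
opening: 33.0
gripper_force: 0.0
```

Request:
{"api": "arm_command", "payload": {
  "increments": [
    [[0,0,0],[0,0,0],22],
    [[0,0,0],[0,0,0],22]
  ]
}}

```text
time_s: 13.38
ee_pos: [591.8, 39.4, 60.0]
orientation: [-0.258, 0.046, 0.965, 0.011]
force: [0.6, -5.4, 0.7]
opening: 23.7
gripper_force: 10.0
```

```bash
python3 go.py 0,28,46,30,17 0,28,46,-10,17; python3 -c "
from h import *;s=ctrl.state();print(s['ee_pos'],s['force'],s['opening'])"
```

```text
1 rows: [np.float64(0.021), np.float64(-0.0), np.float64(-0.001)] [np.float64(-0.014), np.float64(0.003), np.float64(-0.007)]
7 rows: [np.float64(0.028), np.float64(0.0), np.float64(0.001)] [np.float64(0.0), np.float64(-0.952), np.float64(0.0)]
13.375
[591.75981547  39.405864    60.03629713] [ 0.56174871 -5.43587033  0.67713828] 23.709087423400895
```

Request:
{"api": "arm_command", "payload": {
  "increments": [
    [[0.031,0,0.001],[0,-0.952,0],22],
    [[0.03,0,0.001],[0,-0.952,0],22],
    [[0.03,0,0.001],[0,-0.952,0],22],
    [[0.03,0,0.001],[0,-0.952,0],22],
    [[0.03,0,0.001],[0,-0.952,0],22]
  ]
}}

```text
time_s: 14.0
ee_pos: [582.8, 40.2, 61.7]
orientation: [-0.011, 0.047, 0.999, -0.0]
force: [1.9, -8.7, -14.0]
opening: 23.8
gripper_force: 10.0
```

```bash
python3 go.py 0,28,46,-10,17; python3 -c "
from h import *;s=ctrl.state();print(s['ee_pos'],s['force'],s['opening'],s['joint_pos'])"
```

```text
2 rows: [np.float64(0.029), np.float64(0.0), np.float64(-0.009)] [np.float64(-0.007), np.float64(-0.941), np.float64(0.001)]
14.0
[582.79149014  40.20963468  61.73599411] [  1.85183112  -8.66068505 -14.04367593] 23.76073577366908 [-4.39494738e-02  6.02658929e-01  1.77102521e+00 -5.95967593e-04
  7.90603062e-01 -1.52030734e+00]
```

Request:
{"api": "arm_command", "payload": {
  "increments": [
    [[0.029,0,-0.009],[0,-0.941,0],22],
    [[0.029,0,-0.009],[0,-0.941,0],22],
    [[0,0,0],[0,0,0],22],
    [[0,0,0],[0,0,0],50],
    [[0,0,0],[0,0,0],50]
  ]
}}

```text
time_s: 14.62
ee_pos: [579.6, 41.7, 63.4]
orientation: [0.086, 0.047, 0.995, -0.004]
force: [-0.0, -0.4, -0.6]
opening: 38.7
gripper_force: 0.0
```

```bash
python3 go.py 0,28,46,30,17; python3 -c "
from h import *;s=ctrl.state();print(s['ee_pos'],s['force'],s['opening'],s['joint_pos'])"
```

```text
7 rows: [np.float64(-0.028), np.float64(-0.003), np.float64(0.003)] [np.float64(0.0), np.float64(0.949), np.float64(-0.001)]
14.625
[579.64013167  41.68664572  63.44402676] [-0.0325852  -0.35213625 -0.60448562] 38.66750359685064 [-0.03684276  0.54323847  1.91988748 -0.02033169  0.50698174 -1.49626389]
```

Request:
{"api": "arm_command", "payload": {
  "increments": [
    [[-0.028,-0.003,0.003],[0,0.949,0],50],
    [[-0.028,-0.003,0.003],[0,0.949,0],50],
    [[-0.028,-0.003,0.003],[0,0.949,0],50],
    [[-0.028,-0.003,0.003],[0,0.949,0],50],
    [[-0.028,-0.003,0.003],[0,0.949,0],50]
  ]
}}

```text
time_s: 15.25
ee_pos: [587.9, 40.2, 62.4]
orientation: [-0.163, 0.046, 0.985, 0.008]
force: [-1.0, 0.0, 0.3]
opening: 47.8
gripper_force: 0.0
```

Request:
{"api": "arm_command", "payload": {
  "increments": [
    [[-0.028,-0.003,0.003],[0,0.949,0],50],
    [[-0.028,-0.003,0.003],[0,0.949,0],50],
    [[0,0,0],[0,0,0],50]
  ]
}}

```text
time_s: 15.62
ee_pos: [590.9, 39.4, 59.1]
orientation: [-0.259, 0.046, 0.965, 0.012]
force: [0.0, 0.1, -0.3]
opening: 47.5
gripper_force: 0.0
```

```bash
python3 go.py 0,28,46,30,17 0,28,46,-10,17; python3 -c "
from h import *;s=ctrl.state();print(s['ee_pos'],s['force'],s['opening'])"
```

```text
1 rows: [np.float64(0.016), np.float64(0.002), np.float64(-0.022)] [np.float64(0.001), np.float64(-0.016), np.float64(-0.004)]
7 rows: [np.float64(0.028), np.float64(0.0), np.float64(0.001)] [np.float64(0.0), np.float64(-0.952), np.float64(0.0)]
15.625
[590.85119857  39.35497811  59.10337072] [ 0.01180166  0.12242569 -0.26923101] 47.46859086689222
```

Request:
{"api": "arm_command", "payload": {
  "increments": [
    [[0.01,0.012,-0.022],[0,0,0],30],
    [[0,0,0],[0,0,0],22],
    [[0,0,0],[0,0,0],22],
    [[0,0,0],[0,0,0],22]
  ]
}}

```text
time_s: 16.12
ee_pos: [590.5, 39.5, 62.4]
orientation: [-0.259, 0.046, 0.965, 0.012]
force: [-0.5, -3.7, 3.5]
opening: 24.3
gripper_force: 10.0
```

Request:
{"api": "arm_command", "payload": {
  "increments": [
    [[0.029,0,-0.001],[0,-0.952,0],22],
    [[0.029,0,-0.001],[0,-0.952,0],22],
    [[0.029,0,-0.001],[0,-0.952,0],22],
    [[0.029,0,-0.001],[0,-0.952,0],22],
    [[0.029,0,-0.001],[0,-0.952,0],22]
  ]
}}

```text
time_s: 16.75
ee_pos: [581.8, 40.3, 63.8]
orientation: [-0.012, 0.047, 0.999, 0.0]
force: [1.6, -6.3, -14.4]
opening: 23.6
gripper_force: 10.0
```

Request:
{"api": "arm_command", "payload": {
  "increments": [
    [[0.029,0,-0.003],[0,-0.952,0],22],
    [[0.029,0,-0.003],[0,-0.952,0],22],
    [[0,0,0],[0,0,0],22],
    [[0,0,0],[0,0,0],50],
    [[0,0,0],[0,0,0],50]
  ]
}}

```text
time_s: 17.38
ee_pos: [579.3, 41.3, 65.3]
orientation: [0.087, 0.047, 0.995, -0.004]
force: [-0.3, 0.4, -0.2]
opening: 38.1
gripper_force: 0.0
```

Request:
{"api": "arm_command", "payload": {
  "increments": [
    [[0,0,0],[0,0,0],50],
    [[0,0,-0.6],[0,0,0],50],
    [[0,0,-0.6],[0,0,0],50]
  ]
}}

```text
time_s: 17.75
ee_pos: [566.4, 42.5, 136.6]
orientation: [0.086, 0.047, 0.995, -0.004]
force: [-0.4, 0.1, 0.4]
opening: 47.6
gripper_force: 0.0
```

```bash
python3 go.py 30,-4,0,0,175
```

```text
2 rows: [np.float64(-0.421), np.float64(-0.272), np.float64(-0.268)] [np.float64(-0.001), np.float64(0.823), np.float64(-0.001)]
17.75
```

Request:
{"api": "arm_command", "payload": {
  "increments": [
    [[-0.28,-0.18,-0.18],[0,0.55,0],50],
    [[-0.28,-0.18,-0.18],[0,0.55,0],50],
    [[-0.28,-0.18,-0.18],[0,0.55,0],50],
    [[0,0,0],[0,0,0],50]
  ]
}}

```text
time_s: 18.25
ee_pos: [611.2, 5.0, 174.3]
orientation: [0.001, 0.048, 0.999, -0.0]
force: [0.3, 0.6, -0.2]
opening: 47.5
gripper_force: 0.0
```

```bash
sed -i 's/^b=.*/b=(579.6,12.2,-.094)/; s/if len(q)==4:/if 0:/' look.py; python3 look.py pics/u4.png; python3 go.py 0,-36,46,0,70
```

```text
[611.18517602   5.00883272 174.29912256] [ 9.84768862e-04  4.76103890e-02  9.98865491e-01 -1.05759591e-04]
exp [[134.0, 105.0], [413.0, 105.0], [403.0, 230.0], [144.0, 230.0]] got [[418.0, 103.0], [405.0, 228.0], [142.0, 228.0], [130.0, 104.0]]
92 [(-30.0, 42), (-29.5, 42), (28.0, 35)]
28 [(-30.0, 45), (28.5, 43)]
-36 [(-63.0, 80), (-62.5, 80), (-9.0, 94), (51.5, 62)]
2 rows: [np.float64(0.257), np.float64(-0.267), np.float64(0.48)] [np.float64(-0.0), np.float64(0.005), np.float64(-0.004)]
18.3
```

View pics/u4.png

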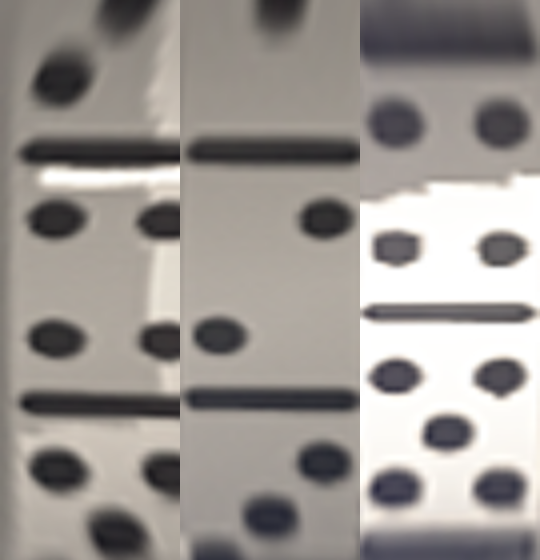

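```bash
python3 go.py 0,-36,46,-8,70
```

```text
2 rows: [np.float64(0.356), np.float64(-0.267), np.float64(0.474)] [np.float64(-0.0), np.float64(-0.662), np.float64(-0.004)]
18.3
```

Request:
{"api": "arm_command", "payload": {
  "increments": [
    [[0.239,-0.178,0.316],[0,-0.442,0],50],
    [[0.239,-0.178,0.316],[0,-0.442,0],50],
    [[0.239,-0.178,0.316],[0,-0.442,0],50],
    [[0,0,0],[0,0,0],50]
  ]
}}

```text
time_s: 18.8
ee_pos: [564.1, -22.0, 114.1]
orientation: [0.068, 0.047, 0.997, -0.003]
force: [0.1, -0.1, 1.0]
opening: 47.4
gripper_force: 0.0
```

```bash
python3 go.py 0,-36,46,-8,17
```

```text
2 rows: [np.float64(-0.023), np.float64(-0.002), np.float64(0.435)] [np.float64(0.0), np.float64(-0.017), np.float64(-0.004)]
18.8
```

Request:
{"api": "arm_command", "payload": {
  "increments": [
    [[-0.023,-0.007,0.435],[0,-0.017,0],50],
    [[-0.023,-0.007,0.435],[0,-0.017,0],50],
    [[0,0,0],[0,0,0],50],
    [[0,0,0],[0,0,0],30],
    [[0,0,0],[0,0,0],22]
  ]
}}

```text
time_s: 19.42
ee_pos: [577.0, -24.1, 65.1]
orientation: [0.072, 0.047, 0.996, -0.004]
force: [0.5, -0.2, -0.0]
opening: 32.9
gripper_force: 0.0
```

Request:
{"api": "arm_command", "payload": {
  "increments": [
    [[0,0,0],[0,0,0],22],
    [[0,0,0],[0,0,0],22]
  ]
}}

```text
time_s: 19.68
ee_pos: [576.8, -23.8, 64.7]
orientation: [0.072, 0.047, 0.996, -0.003]
force: [-0.7, 4.7, 4.8]
opening: 23.7
gripper_force: 10.0
```

```bash
python3 go.py 0,-36,46,-8,17 0,-36,46,30.5,17; python3 -c "
from h import *;s=ctrl.state();print(s['ee_pos'],s['force'],s['opening'])"
```

```text
1 rows: [np.float64(0.053), np.float64(0.005), np.float64(0.023)] [np.float64(0.001), np.float64(0.042), np.float64(-0.004)]
7 rows: [np.float64(-0.027), np.float64(0.0), np.float64(0.001)] [np.float64(0.0), np.float64(0.917), np.float64(0.0)]
19.675
[576.78848118 -23.82316401  64.67137479] [-0.72031051  4.710828    4.80542586] 23.66770840006093
```

Request:
{"api": "arm_command", "payload": {
  "increments": [
    [[-0.029,0.003,0.006],[0,0.917,0],22],
    [[-0.029,0.003,0.006],[0,0.917,0],22],
    [[-0.029,0.003,0.006],[0,0.917,0],22],
    [[-0.029,0,0.006],[0,0.917,0],22],
    [[-0.029,0,0.006],[0,0.917,0],22]
  ]
}}

```text
time_s: 20.3
ee_pos: [585.6, -24.4, 63.3]
orientation: [-0.168, 0.047, 0.985, 0.008]
force: [0.1, 2.0, 7.4]
opening: 23.7
gripper_force: 10.0
```

Request:
{"api": "arm_command", "payload": {
  "increments": [
    [[-0.029,0,0.006],[0,0.917,0],22],
    [[-0.029,0,0.006],[0,0.917,0],22],
    [[0,0,0],[0,0,0],22]
  ]
}}

```text
time_s: 20.68
ee_pos: [589.6, -24.8, 60.0]
orientation: [-0.261, 0.046, 0.964, 0.012]
force: [5.5, 1.8, 6.5]
opening: 23.9
gripper_force: 10.0
```

Request:
{"api": "arm_command", "payload": {
  "increments": [
    [[0,0,0],[0,0,0],50],
    [[0,0,0],[0,0,0],50],
    [[0,0,0],[0,0,0],50],
    [[0,0,-0.6],[0,0,0],50],
    [[0,0,-0.6],[0,0,0],50]
  ]
}}

```text
time_s: 21.3
ee_pos: [624.3, -28.2, 122.6]
orientation: [-0.262, 0.046, 0.964, 0.012]
force: [0.8, 0.3, -0.0]
opening: 47.4
gripper_force: 0.0
```

```bash
python3 go.py 30,-8,0,0,175
```

```text
6 rows: [np.float64(0.094), np.float64(0.078), np.float64(-0.124)] [np.float64(-0.0), np.float64(-0.844), np.float64(-0.001)]
21.3
```

Request:
{"api": "arm_command", "payload": {
  "increments": [
    [[0.094,0.078,-0.124],[0,-0.844,0],50],
    [[0.094,0.078,-0.124],[0,-0.844,0],50],
    [[0.094,0.078,-0.124],[0,-0.844,0],50],
    [[0.094,0.078,-0.124],[0,-0.844,0],50],
    [[0.094,0.078,-0.124],[0,-0.844,0],50]
  ]
}}

```text
time_s: 21.92
ee_pos: [612.7, -3.4, 166.7]
orientation: [-0.042, 0.047, 0.998, 0.002]
force: [0.9, 0.2, -0.5]
opening: 47.3
gripper_force: 0.0
```

Request:
{"api": "arm_command", "payload": {
  "increments": [
    [[0.094,0.078,-0.124],[0,-0.844,0],50],
    [[0,0,0],[0,0,0],50]
  ]
}}

```text
time_s: 22.18
ee_pos: [607.6, 1.9, 175.3]
orientation: [0.001, 0.047, 0.999, -0.0]
force: [0.0, 0.6, -0.3]
opening: 47.6
gripper_force: 0.0
```

```bash
python3 look.py pics/u5.png
python3 - <<'E'
from h import *
from scipy.optimize import minimize
st=ctrl.state(); im=ctrl.camera("wrist"); P=pose("wrist",st)
for d in ctrl.pinpoint("wrist","knob_grip")[:2]: 
    K=P[0]; u=(np.array(d["pixel"])-K[:2,2])/K[0,0]; u=u/(1-.177*(u@u)); px=K[:2,2]+K[0,0]*u
    print(d["p"],ray_z(P,px,86))
# red bar top centroid
h=cv2.cvtColor(im,cv2.COLOR_RGB2HSV); m=(((h[:,:,0]<6)|(h[:,:,0]>174))&(h[:,:,1]>150)&(h[:,:,2]>110)).astype(np.uint8)
n,l,s,c=cv2.connectedComponentsWithStats(m); k=1+np.argmax(s[1:,4]); 
pts=np.argwhere(l==k)[:,::-1].astype(float); u=(pts-K[:2,2])/K[0,0]; u/= (1-.177*(u**2).sum(1,keepdims=True)); pts=K[:2,2]+K[0,0]*u
W=np.array([ray_z(P,p,98)[:2] for p in pts],np.float32); print(s[k],cv2.minAreaRect(W))
Rb,tb=box_T((579.6,12.2,-.094)); print("exp",Rb@[0,-108,86]+tb)
E
python3 go.py 0,-108,0,0,150
```

```text
[607.55173995   1.85541894 175.25195232] [ 9.35686400e-04  4.69331384e-02  9.98897581e-01 -1.67336957e-04]
exp [[138.0, 108.0], [415.0, 108.0], [405.0, 232.0], [147.0, 232.0]] got [[420.0, 107.0], [405.0, 232.0], [146.0, 232.0], [135.0, 107.0]]
92 [(-29.5, 43), (-29.0, 43), (29.5, 40)]
28 [(-69.0, 52), (-29.5, 41), (30.0, 44)]
-36 [(-28.0, 95), (31.5, 68)]
0.78 [572.71447994 -98.17807785  86.        ]
[154 148  20  63 539] ((571.4627075195312, -97.39906311035156), (14.472884178161621, 58.48063659667969), 85.86288452148438)
exp [569.46294391 -95.32320723  86.        ]
3 rows: [np.float64(0.167), np.float64(-0.554), np.float64(0.132)] [np.float64(-0.001), np.float64(-0.001), np.float64(-0.002)]
22.325
```

Request:
{"api": "arm_command", "payload": {
  "increments": [
    [[0.157,-0.56,0.132],[0,0,0],45],
    [[0.157,-0.56,0.132],[0,0,0],45],
    [[0.157,-0.56,0.132],[0,0,0],45],
    [[0,0,0],[0,0,0],45]
  ],
  "squeeze": 30
}}

```text
time_s: 22.82
ee_pos: [570.3, -98.1, 149.1]
orientation: [-0.001, 0.049, 0.999, 0.0]
force: [0.4, 0.3, -0.0]
opening: 42.8
gripper_force: 0.0
```

```bash
python3 go.py 1,-109.3,0,0,76 1,-109.3,0,0,64 1,-109.3,0,0,64,-92; python3 -c "
from h import *;s=ctrl.state();print(s['ee_pos'],s['joint_pos'])"
```

```text
2 rows: [np.float64(0.0), np.float64(0.013), np.float64(0.609)] [np.float64(0.001), np.float64(-0.009), np.float64(-0.015)]
1 rows: [np.float64(-0.0), np.float64(-0.0), np.float64(0.2)] [np.float64(0.0), np.float64(0.0), np.float64(0.0)]
16 rows: [np.float64(-0.0), np.float64(-0.0), np.float64(0.0)] [np.float64(0.0), np.float64(0.0), np.float64(0.958)]
22.825
[570.31111929 -98.12430825 149.0605426 ] [-2.84425536e-01  4.75153712e-01  1.72435634e+00 -2.07340243e-04
  9.44054709e-01 -1.75785723e+00]
```

Request:
{"api": "arm_command", "payload": {
  "increments": [
    [[0,0.01,0.6],[0,0,0],45],
    [[0,0.01,0.6],[0,0,0],45],
    [[0,0,0],[0,0,0],25],
    [[0,0,0],[0,0,0],12],
    [[0,0,0],[0,0,0],12]
  ]
}}

```text
time_s: 23.45
ee_pos: [571.8, -95.0, 79.6]
orientation: [0.001, 0.047, 0.999, -0.0]
force: [-0.1, 0.2, -0.2]
opening: 18.1
gripper_force: 0.0
```

Request:
{"api": "arm_command", "payload": {
  "increments": [
    [[0,0,0],[0,0,0],12],
    [[0,0,0],[0,0,0],12]
  ]
}}

```text
time_s: 23.7
ee_pos: [571.2, -95.0, 78.8]
orientation: [0.001, 0.047, 0.999, -0.0]
force: [-0.5, -0.2, 0.0]
opening: 11.1
gripper_force: 0.0
```

Request:
{"api": "arm_command", "payload": {
  "increments": [
    [[0,0,0.1],[0,0,0],12],
    [[0,0,0.1],[0,0,0],12],
    [[0,0,0],[0,0,0],12]
  ]
}}

```text
time_s: 24.08
ee_pos: [571.4, -95.1, 66.2]
orientation: [0.001, 0.047, 0.999, -0.0]
force: [-0.9, 0.6, 7.9]
opening: 11.5
gripper_force: 3.7
```

Run:
```python
from h import *
s=ctrl.state(); print(s["opening"],s["gripper_force"],s["force"])
a=ctrl.camera("wrist")[150:300,150:400]; b=ctrl.camera("scene")[175:265,250:340]
o=np.hstack([cv2.resize(a,(500,300),interpolation=cv2.INTER_CUBIC),cv2.resize(b,(300,300),interpolation=cv2.INTER_CUBIC)]); save("pics/k1.png",o)
```

```text
11.46974381900961 3.7422415148466825 [-0.93011782  0.6448365   7.85882112]
```

View pics/k1.png

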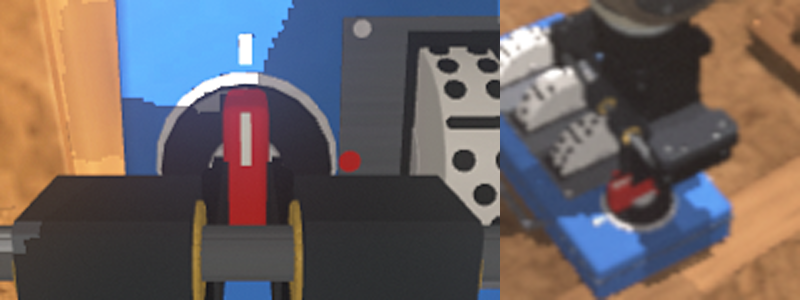

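Request:
{"api": "arm_command", "payload": {
  "increments": [
    [[0,0,0],[0,0,0],8],
    [[0,0,0],[0,0,0],6]
  ],
  "squeeze": 20
}}

```text
time_s: 24.42
ee_pos: [571.4, -95.3, 66.6]
orientation: [0.001, 0.047, 0.999, -0.0]
force: [-0.6, -2.1, 7.4]
opening: 6.2
gripper_force: 3.7
```

Request:
{"api": "arm_command", "payload": {
  "increments": [
    [[0,0,-0.3],[0,0,0],6],
    [[0,0,0],[0,0,0],40],
    [[0,0,0],[0,0,0],40],
    [[0,0,0],[0,0,0],40]
  ]
}}

```text
time_s: 24.92
ee_pos: [570.6, -94.8, 83.5]
orientation: [-0.0, 0.047, 0.999, 0.0]
force: [-0.2, -0.2, -0.1]
opening: 30.7
gripper_force: 0.0
```

Request:
{"api": "arm_command", "payload": {
  "increments": [
    [[0,0,0.15],[0,0,0],40],
    [[0,0,0.15],[0,0,0],40],
    [[0,0,0],[0,0,0],40],
    [[0,0,0],[0,0,0],20],
    [[0,0,0],[0,0,0],10]
  ]
}}

```text
time_s: 25.55
ee_pos: [571.1, -95.0, 66.5]
orientation: [0.001, 0.047, 0.999, -0.0]
force: [0.5, 0.4, 0.3]
opening: 23.3
gripper_force: 0.0
```

Request:
{"api": "arm_command", "payload": {
  "increments": [
    [[0,0,0],[0,0,0],10],
    [[0,0,0],[0,0,0],10]
  ]
}}

```text
time_s: 25.8
ee_pos: [571.1, -95.3, 66.5]
orientation: [0.001, 0.047, 0.999, -0.0]
force: [-1.9, -3.5, 1.7]
opening: 14.0
gripper_force: 20.0
```

Request:
{"api": "arm_command", "payload": {
  "increments": [
    [[0,0,0.1],[0,0,0],10],
    [[0,0,0.1],[0,0,0],10],
    [[0,0,0],[0,0,0],10]
  ],
  "squeeze": 30
}}

```text
time_s: 26.18
ee_pos: [571.1, -95.3, 54.5]
orientation: [0.001, 0.047, 0.999, -0.0]
force: [-2.7, -3.0, 8.3]
opening: 13.7
gripper_force: 30.0
```

Request:
{"api": "arm_command", "payload": {
  "increments": [
    [[0,0,0],[0,0,0.958],10],
    [[0,0,0],[0,0,0.958],10],
    [[0,0,0],[0,0,0.958],10],
    [[0,0,0],[0,0,0.958],10],
    [[0,0,0],[0,0,0],10]
  ]
}}

```text
time_s: 26.8
ee_pos: [571.3, -94.6, 54.5]
orientation: [0.001, 0.246, 0.969, 0.0]
force: [-0.4, 0.8, 7.9]
opening: 14.0
gripper_force: 30.0
```

Request:
{"api": "arm_command", "payload": {
  "increments": [
    [[0,0,0],[0,0,0.958],10],
    [[0,0,0],[0,0,0.958],10],
    [[0,0,0],[0,0,0.958],10],
    [[0,0,0],[0,0,0.958],10],
    [[0,0,0],[0,0,0.958],10]
  ]
}}

```text
time_s: 27.42
ee_pos: [572.0, -94.1, 54.7]
orientation: [0.001, 0.48, 0.877, 0.001]
force: [2.4, 6.0, 7.3]
opening: 13.8
gripper_force: 30.0
```

Request:
{"api": "arm_command", "payload": {
  "increments": [
    [[0,0,0],[0,0,0.958],10],
    [[0,0,0],[0,0,0.958],10],
    [[0,0,0],[0,0,0.958],10],
    [[0,0,0],[0,0,0.958],10],
    [[0,0,0],[0,0,0],10]
  ]
}}

```text
time_s: 28.05
ee_pos: [572.7, -93.8, 54.9]
orientation: [0.002, 0.644, 0.765, 0.002]
force: [5.2, 8.3, 7.0]
opening: 13.5
gripper_force: 30.0
```

```bash
python3 go.py 1,-108,0,0,54.5,-91; python3 -c "
from h import *;s=ctrl.state();print(s['ee_pos'],s['force'],s['ft_torque'],s['joint_pos'])"
```

```text
3 rows: [np.float64(-0.007), np.float64(-0.013), np.float64(0.002)] [np.float64(0.015), np.float64(-0.002), np.float64(0.897)]
28.05
[572.67712211 -93.84246442  54.87640241] [5.18366    8.29331192 7.04149273] [ 1.59653249 -0.9335958  -0.04673858] [-0.2772156   0.59946905  1.80568475  0.00291109  0.73199449 -0.44974075]
```

Request:
{"api": "arm_command", "payload": {
  "increments": [
    [[0,0,0],[0,0,0.95],10],
    [[0,0,0],[0,0,0.95],10],
    [[0,0,0],[0,0,0.95],10],
    [[0,0,0],[0,0,0],10]
  ]
}}

```text
time_s: 28.55
ee_pos: [573.2, -93.9, 55.0]
orientation: [0.002, 0.751, 0.661, 0.002]
force: [6.7, 9.3, 7.9]
opening: 13.8
gripper_force: 30.2
```

```bash
python3 go.py 1,-108,0,0,54.5,-90; python3 -c "
from h import *;s=ctrl.state();print(s['ee_pos'],s['force'],s['ft_torque'])"
```

```text
1 rows: [np.float64(-0.027), np.float64(-0.043), np.float64(0.009)] [np.float64(0.057), np.float64(-0.007), np.float64(-0.316)]
28.55
[573.20141838 -93.94545756  55.04834442] [6.73058023 9.34667839 7.92023864] [ 1.62810741 -1.3225484   0.49756728]
```

Request:
{"api": "arm_command", "payload": {
  "increments": [
    [[0,0,0],[0,0,0.3],10],
    [[0,0,0],[0,0,0],40],
    [[0,0,0],[0,0,0],40],
    [[0,0,0],[0,0,0],40],
    [[0,0,-0.7],[0,0,0],40]
  ]
}}

```text
time_s: 29.18
ee_pos: [569.4, -94.7, 94.2]
orientation: [-0.002, 0.761, 0.649, -0.001]
force: [-0.5, -0.3, -0.2]
opening: 37.8
gripper_force: 0.0
```

Request:
{"api": "arm_command", "payload": {
  "increments": [
    [[0,0,-0.9],[0,0,0],40],
    [[0,0,-0.9],[0,0,0],40],
    [[0,0,0],[0,0,-0.9],50],
    [[0,0,0],[0,0,-0.9],50],
    [[0,0,0],[0,0,-0.9],50]
  ]
}}

```text
time_s: 29.8
ee_pos: [570.6, -95.0, 204.1]
orientation: [0.0, 0.66, 0.751, 0.0]
force: [0.3, -0.6, 0.2]
opening: 47.2
gripper_force: 0.0
```

```bash
python3 go.py 30,-20,0,0,190
```

```text
14 rows: [np.float64(0.047), np.float64(0.109), np.float64(0.017)] [np.float64(0.0), np.float64(0.0), np.float64(-0.92)]
29.8
```

Request:
{"api": "arm_command", "payload": {
  "increments": [
    [[0.047,0.109,0.017],[0,0,-0.95],50],
    [[0.047,0.109,0.017],[0,0,-0.95],50],
    [[0.047,0.109,0.017],[0,0,-0.95],50],
    [[0.047,0.109,0.017],[0,0,-0.95],50],
    [[0.047,0.109,0.017],[0,0,-0.95],50]
  ]
}}

```text
time_s: 30.42
ee_pos: [597.0, -71.3, 198.8]
orientation: [0.0, 0.455, 0.89, 0.0]
force: [-0.4, -0.4, 0.2]
opening: 47.8
gripper_force: 0.0
```

Request:
{"api": "arm_command", "payload": {
  "increments": [
    [[0.047,0.109,0.017],[0,0,-0.95],50],
    [[0.047,0.109,0.017],[0,0,-0.95],50],
    [[0.047,0.109,0.017],[0,0,-0.95],50],
    [[0.047,0.109,0.017],[0,0,-0.95],50],
    [[0.047,0.109,0.017],[0,0,-0.95],50]
  ]
}}

```text
time_s: 31.05
ee_pos: [608.8, -38.0, 193.7]
orientation: [0.0, 0.222, 0.975, -0.0]
force: [0.5, 0.7, 1.1]
opening: 47.3
gripper_force: 0.0
```

Request:
{"api": "arm_command", "payload": {
  "increments": [
    [[0.047,0.109,0.017],[0,0,-0.95],50],
    [[0.047,0.109,0.017],[0,0,-0.95],50],
    [[0.047,0.109,0.017],[0,0,-0.95],50],
    [[0.047,0.109,0.017],[0,0,-0.3],50],
    [[0,0,0],[0,0,0],50]
  ]
}}

```text
time_s: 31.68
ee_pos: [605.7, -9.7, 189.8]
orientation: [0.0, 0.061, 0.998, -0.0]
force: [0.2, 0.7, 1.2]
opening: 47.9
gripper_force: 0.0
```

```bash
python3 look.py pics/u6.png
python3 - <<'E'
from h import *
st=ctrl.state(); im=ctrl.camera("wrist"); P=pose("wrist",st); K=P[0]
h=cv2.cvtColor(im,cv2.COLOR_RGB2HSV); m=(((h[:,:,0]<6)|(h[:,:,0]>174))&(h[:,:,1]>150)&(h[:,:,2]>110)).astype(np.uint8)
n,l,s,c=cv2.connectedComponentsWithStats(m); k=1+np.argmax(s[1:,4]); 
pts=np.argwhere(l==k)[:,::-1].astype(float); u=(pts-K[:2,2])/K[0,0]; u/= (1-.177*(u**2).sum(1,keepdims=True)); pts=K[:2,2]+K[0,0]*u
for z in (98,91): 
    W=np.array([ray_z(P,p,z)[:2] for p in pts],np.float32); print(s[k],cv2.minAreaRect(W))
# white line on the bar
wm=(h[:,:,1]<80)&(h[:,:,2]>140); x,y,w,hh=s[k][:4]; ys,xs=np.nonzero(wm[y:y+hh,x:x+w]); print("white",len(xs),x+xs.mean() if len(xs) else 0,"bar",x,w)
E
python3 go.py 30,-20,0,0,190
```

```text
[605.72870875  -9.65674914 189.8468708 ] [ 2.63572853e-04  6.08454770e-02  9.98147161e-01 -6.58408643e-05]
exp [[151.0, 113.0], [417.0, 107.0], [410.0, 225.0], [163.0, 232.0]] got [[422.0, 104.0], [412.0, 225.0], [162.0, 231.0], [150.0, 113.0]]
92 [(-29.5, 43), (29.5, 38)]
28 [(-69.0, 54), (-29.5, 45), (-29.0, 45), (28.5, 45)]
-36 [(-27.5, 89), (31.0, 64)]
[154 173  59  15 474] ((571.1038208007812, -94.88961791992188), (58.528289794921875, 13.37841796875), 83.70064544677734)
[154 173  59  15 474] ((571.8594360351562, -97.19253540039062), (59.973731994628906, 13.70880126953125), 83.70072174072266)
white 87 197.82758620689657 bar 154 59
1 rows: [np.float64(-0.028), np.float64(-0.0), np.float64(-0.0)] [np.float64(-0.002), np.float64(0.009), np.float64(-0.271)]
31.775
```

```bash
python3 -c "
from h import *
print(ctrl.close_job())"
```

```text
the job is handed in; nothing more can be done
None
```

The job is handed in at about 32 s. My last camera check put the wheels at 4-2-5, each within about 2° of square. It showed the red knob turned about 90° clockwise. That it is locked down I inferred from the knob holding its turn after release; I did not measure its height. I touched only the box, though I did not re-check the tumblers, book and ink bottle by camera.

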